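# Inspect the maker's mark through the swivel mirror

### The job

Turn the copper bell in its grey nest until its yellow mark squarely faces the swivel mirror, leave it sitting upright in the nest and let go of it. Then take the mirror's orange grip and turn the mirror until the camera's red sight line, reflected by it, falls on the middle of the yellow mark, so that the camera sees the mark. The mirror is sprung and swings back if released: finish while still holding the grip at that angle, with the hammer, the oil can and the spare dark steel bell left where they are.

Things in the scene. Friction and masses are not known exactly. Their poses are not given: they have to be found in the camera images.
- bell: Loose copper cylinder bell, 60 mm diameter and 72 mm high, 0.35 kg nominal, with a steel carrying loop on top: loop 10 mm thick (along the bell's x), 36 mm wide (along its y), standing from 71 to 109 mm above the underside. Origin: centre of the underside; z up; x points straight out through the middle of the yellow mark. Stands in the nest, free to turn.
- mark (a point): Middle of the yellow round mark, 26 mm diameter, on the bell's side wall: 30.5 mm out from the bell's axis, 50 mm above its underside. A yellow stripe on the bell's top points the same way.
- nest: Fixed round grey nest, 90 mm outer diameter, 18 mm high, with a round recess 66 mm across and 10 mm deep that holds the bell (3 mm play all round; recess floor 8 mm above the bench). Origin: centre of its underside.
- rig: Fixed inspection rig: dark steel bar 290 x 60 x 8 mm with the swivel mirror near one end and a blue camera (60 x 50 x 56 mm, top 86 mm above the bench) at the other. Origin: on the bench, under the mirror's upright turning axis; x points from the mirror to the camera, whose lens front is 162 mm from the axis and 58 mm above the bench. The camera looks straight along -x at the mirror's middle; a thin red line (light, cannot be touched) shows its line of sight to the mirror.
- mirror: The upright swivel mirror with its grip, turning 0 to 1.3 rad about an upright axis on the rig. Origin: on that axis, at bench height; x points straight out of the glass (the way it faces), z up. At rest, on a stop, it faces the camera squarely (its x along the rig's x); it turns clockwise seen from above. A spring drives it back to rest with 0.06 N m there, rising to 0.14 N m at 1.3 rad.
- mirror_centre (a point): Middle of the mirror's glass face, on the turning axis, 58 mm above the bench. The mirror plate is 70 mm wide, 60 mm high and 8 mm thick (28 to 88 mm above the bench), glass facing the bell and camera side.
- grip (a point): On the turning axis, 118 mm above the bench, inside the orange plastic bar grip on top of the mirror, which turns with it: 12 mm thick (along the mirror's x), 44 mm long (along its y), from 100 to 132 mm above the bench.
- sight: The camera's line of sight after the mirror, seen as a thin red line 140 mm long (light, cannot be touched). Origin at the mirror's middle on the turning axis, x points along the reflected line, level, z up. At mirror angle 0 it points back at the camera; it turns clockwise seen from above by twice the mirror's angle.
- spare_bell: Loose dark steel bell of the same shape without a mark, standing on the bench. Origin: centre of its underside. Leave alone.
- hammer: Loose hammer lying on the bench. Leave alone.
- oil_can: Loose green can, 60 mm diameter, 100 mm high, on the bench. Origin: centre of its underside. Leave alone.
There are look-alikes about, which are no part of the job. There is more than one size of the bell; the one meant has the size given above.

How it is judged:
On the way, in this order (a step that is already met when the one before it is completed fails the run):
1. the bell's mark faces the mirror, the bell seated in the nest and let go (horizontal distance between bell and nest below 0.008 m and height (world z) of bell below 0.014 m and angle between bell's own z axis and vertical below 0.08 rad and linear speed of bell below 0.03 m/s and y of mirror_centre in the frame of bell between -0.055 and 0.055 m and x of mirror_centre in the frame of bell above 0.05 m and contact force between the fingers and bell below 0.2 N), for 0.2 s.
2. the mirror, held by its grip, sends the sight line onto the mark (y of mark in the frame of sight between -0.012 and 0.012 m and x of mark in the frame of sight above 0.05 m and contact force between the fingers and mirror above 0.5 N and angular speed of mirror below 0.15 rad/s), for 0.3 s.
At the end, for the whole second after the job is handed in: Fingers hold the orange grip, mirror still, reflected sight line within 12 mm sideways of the mark's middle; bell upright at rest in the nest (8 mm, 0.08 rad), not touched by the fingers, its x axis passing within 55 mm sideways of the mirror's middle (all of step 1 and all of step 2); the arm keeps its last pose, push and grip.
It fails at once if the spare dark steel bell is moved by more than 25 mm (distance of spare_bell from where it was at the start of the episode above 0.025 m).
It fails at once if the hammer is moved by more than 25 mm (distance of hammer from where it was at the start of the episode above 0.025 m).
It fails at once if the oil can is moved by more than 25 mm (distance of oil_can from where it was at the start of the episode above 0.025 m).
It fails at once if the bell is tipped (angle between bell's own z axis and vertical above 0.5 rad).
It also fails if it takes over 58 s, if anything falls off the work surface, if the arm or the gripper's body presses on something with over 40 N, if the wrist force passes 120 N, or if a joint passes its speed limit or range.

### The arm

A 7-joint arm with a two-finger parallel gripper is mounted at the origin on the work surface. World frame = base frame: x ahead of the robot, y to its left, z up, the work surface at z = 0. Lengths are in m, angles in rad, forces in N, time in s.
With the tool pointing down it reaches from about 0.425 to 0.875 m from the base axis. Payload 4.7 kg.
Tool frame: the origin (TCP) lies on the centre line of the jaws, within the pads' length; the fingertips stand 14 mm ahead of it and the grasp point (between the pads) lies 5 mm behind it; z points along the fingers, y is the direction in which the jaws open and shut (so a half turn about z gives the same grasp; the last joint's range is limited). The gripper opens to 85 mm and grips with 20 to 120 N. Pads are 22 mm wide; open, the fingers measure 114 mm over their backs; the gripper's body (76 mm by 85 mm) begins 54 mm behind the grasp point. The pads swing forward as they close: fully open they stand 13 mm farther back than shut.
Start: joints at [-1.167, 0.321, -0.07, 1.45, 0.023, 1.371, -0.057], TCP at [0.247, 0.601, 0.245] pointing down, gripper open.
Joint ranges: [-2.86, 2.86], [-0.3, 2.09], [-1.38, 1.24], [0.06, 2.45], [-1.56, 4.7], [0.09, 2.05], [-2.69, 2.69]. Speed limits (rad/s): [2.57, 2.57, 3.14, 3.14, 3.14, 3.14, 3.14].

### API

Orientations are given as a 3x3 rotation matrix whose columns are the frame's x, y, z axes.
In Python, from bench import arm, vision gives the robot as it stands. The module is installed in compiled form; this text tells all that it offers.
- The arm moves only by the tool step_arm, never from a script. Its argument "motion" is a list of rows, each a list of 4 numbers: the shift along the world's x, y, z in m, then the turn about the world's z in rad. A call has 1 to 12 rows; each row shifts and turns the pose as measured when the row begins; what a row does not reach is not made up. A row lasts 1/12 s, in which the tool goes at most 41.7 mm and 7.16 degrees, less where a joint would pass 70% of its speed; a pose out of reach is approached as far as the arm can. A call is refused whole if a number of a shift passes 0.0417 or a number of a turn 0.125, either way. A call with a gripper value outside its range is refused whole. "hand" is the finger opening in m, from 0 to 0.0854, set as the call begins (left out, the last holds). The fingers move at their own pace and stop on an object; "force" is the grip in N (left out, the last holds). Time passes only in rows, so rows that do not move let the fingers close. It gives the time, the measured TCP pose, the force and the opening at its end, in the units of the state.
- arm.observe(): the state, without advancing time (a new reading comes with each control period).
- vision.capture(name): name is "side" or "top" or "wrist"; returns the picture (400x640x3 uint8, red, green, blue); there is no depth.
- vision.camera_info(name): a dict with "K" (3x3 intrinsics, pixels), "rvec" (rotation vector, rad) and "tvec" (3), from world to camera coordinates, as OpenCV has them; the wrist camera has in their place "hand_eye" (4x4, takes a point from camera to tool coordinates, whose origin is the TCP and whose axes are the flange's). Camera axes: x right, y down, z forward; pixel columns grow to the right and rows downward; lengths in m; the calibration is good to about 2 mm. A picture is of the moment at which its call begins: read the wrist's pose just before it. camera_info takes no time and is no camera call.
- arm.close_job(): hands the job in, once; it reports no verdict.
The state is a dict: "clock": time; "joints": joint angles; "joint_vel": joint speeds; "joint_torque": joint torques, N m; "ee_pos": TCP position; "orientation": TCP orientation; "contact_force": force on the tool from outside, world axes, zero at the start; "wrist_torque": the same for the moment, N m; "opening": finger opening in m.
Only numpy, scipy, OpenCV 4.12 (cv2) and the standard library are available. Lean on these libraries where they do the work, as an engineer would, in place of code of your own. Each camera call takes 0.05 s, during which the arm holds its last target.

## Working session

There is one attempt and no reset: what is moved stays moved. The work goes in short steps, Python scripts to look and compute and a tool call to move; the robot and the scene stay as the last step left them, time stands still between calls to the robot, and variables do not carry over. Pictures are saved under pics/ and viewed, and the job is handed in when it is done.

Besides the shell and the picture viewer there is one more tool, called as a command line: name --pt "numbers of a row" for each row, then --argument value for the rest. step_arm: Moves the arm, as the interface text tells. Its arguments: {"type":"object","properties":{"motion":{"type":"array","items":{"type":"array","items":{"type":"number"}}},"hand":{"type":"number"},"force":{"type":"number"}},"required":["motion"]}

```bash
mkdir -p pics; python3 - <<'E'
from bench import arm, vision
import cv2,numpy as np
s=arm.observe();print(s)
for n in ("top","side","wrist"):
    im=vision.capture(n);cv2.imwrite(f"pics/{n}0.png",im[:,:,::-1]);i=vision.camera_info(n);print(n,i)
E
```

```text
{'clock': 0.0, 'joints': array([-1.16688598,  0.32184569, -0.07010736,  1.45172484,  0.02258967,
        1.37080522, -0.05691149]), 'joint_vel': array([ 0.00058567,  0.00051236, -0.00012657,  0.00116333, -0.00029761,
       -0.000303  , -0.00115388]), 'joint_torque': array([ 3.47995283e-04, -4.93594587e+01, -3.82440062e-01, -3.14331257e+01,
        1.28924716e-02,  1.12699420e-02,  6.66535371e-06]), 'ee_pos': array([0.24683318, 0.60072901, 0.24418391]), 'orientation': array([[-9.24996220e-01,  3.79975698e-01, -6.79920746e-04],
       [ 3.79976297e-01,  9.24994321e-01, -1.87629941e-03],
       [-8.40253513e-05, -1.99392363e-03, -9.99998009e-01]]), 'contact_force': array([ 0.61704972, -0.79357101,  0.47370138]), 'wrist_torque': array([ 0.02081124, -0.03626779,  0.05744928]), 'opening': 0.08524721456563417}
top {'K': array([[428.87972678,   0.        , 320.39124538],
       [  0.        , 428.87972678, 195.69095068],
       [  0.        ,   0.        ,   1.        ]]), 'rvec': array([ 2.10215397, -2.12734199,  0.22551326]), 'tvec': array([0.04479589, 0.5946923 , 1.08253449])}
side {'K': array([[485.97954186,   0.        , 311.06968072],
       [  0.        , 485.97954186, 191.2042549 ],
       [  0.        ,   0.        ,   1.        ]]), 'rvec': array([ 2.34129249, -0.6806632 ,  0.26463395]), 'tvec': array([-0.47116782,  0.29306082,  1.07051279])}
wrist {'K': array([[288.90546896,   0.        , 320.04926991],
       [  0.        , 288.90546896, 201.1168032 ],
       [  0.        ,   0.        ,   1.        ]]), 'hand_eye': array([[-3.53554679e-04, -9.62033029e-01, -2.72932822e-01,
         6.88910451e-02],
       [ 9.99999894e-01, -4.20249144e-04,  1.85902579e-04,
         1.14609218e-03],
       [-2.93544206e-04, -2.72932728e-01,  9.62033076e-01,
        -1.28268042e-01],
       [ 0.00000000e+00,  0.00000000e+00,  0.00000000e+00,
         1.00000000e+00]])}
```

View pics/top0.png

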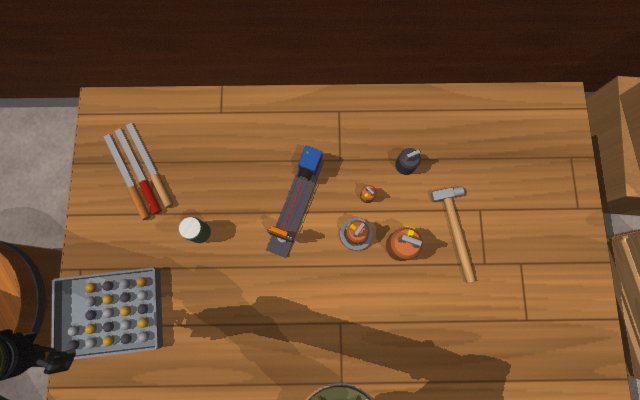

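View pics/side0.png

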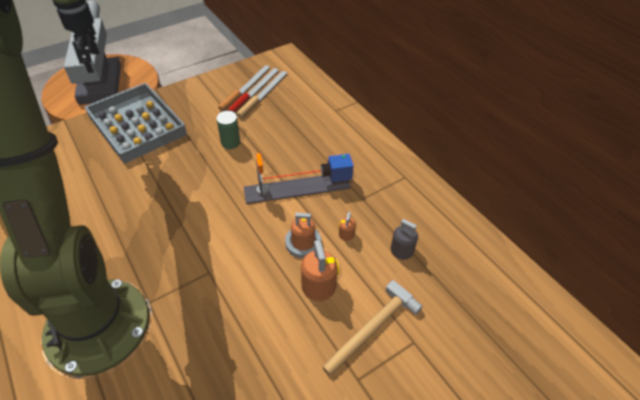

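View pics/wrist0.png

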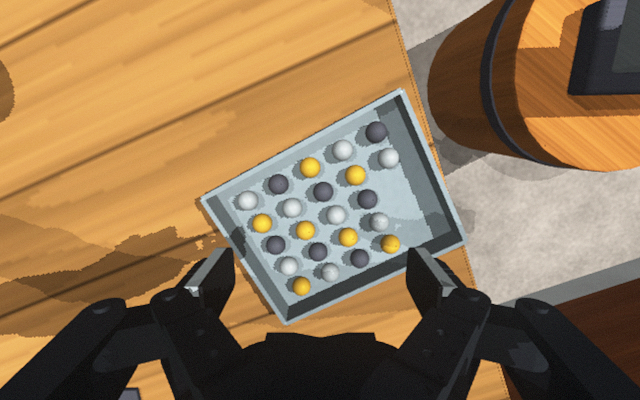

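The top view shows the nest with the copper bell near (357,233), the mirror grip at (282,233), the camera at (310,160), a big copper bell at (405,243), a small one at (368,194) and the spare bell at (408,161). I'll zoom in to measure.

```bash
cat > h.py <<'E'
from bench import arm, vision
import cv2,numpy as np
def ray(name,uv,s=None):
    i=vision.camera_info(name);K=i['K']
    d=np.linalg.inv(K)@np.array([uv[0],uv[1],1.])
    if name=='wrist':
        H=i['hand_eye'];R=s['orientation']@H[:3,:3];o=s['orientation']@H[:3,3]+s['ee_pos'];return o,R@d
    R=cv2.Rodrigues(np.array(i['rvec']))[0];return -R.T@i['tvec'],R.T@d
def at(name,uv,z,s=None):
    o,d=ray(name,uv,s);return o+d*(z-o[2])/d[2]
def proj(name,P,s=None):
    i=vision.camera_info(name);P=np.atleast_2d(P).astype(float)
    if name=='wrist':
        H=i['hand_eye'];R=s['orientation']@H[:3,:3];o=s['orientation']@H[:3,3]+s['ee_pos'];c=(P-o)@R
    else:
        R=cv2.Rodrigues(np.array(i['rvec']))[0];c=P@R.T+i['tvec']
    p=c@i['K'].T;return p[:,:2]/p[:,2:]
E
python3 - <<'E'
from h import *
t=cv2.imread('pics/top0.png')
c=cv2.resize(t[140:265,255:430],None,fx=4.5,fy=4.5,interpolation=cv2.INTER_CUBIC);cv2.imwrite('pics/top0c.png',c)
t=cv2.imread('pics/side0.png')
c=cv2.resize(t[140:260,235:365],None,fx=5,fy=5,interpolation=cv2.INTER_CUBIC)
cv2.imwrite('pics/side0c.png',c)
for n,uv,z in [('nest',(357,234),.018),('belltop',(358,231),.1),('grip',(282,233),.132),('cam',(311,158),.086),('can',(190,229),.1),('big',(405,242),.1),('spare',(409,159),.08),('small',(368,193),.05)]:
    print(n,at('top',uv,z).round(4))
print(ray('top',(0,0))[0])
E
```

```text
nest [ 0.4967 -0.0609  0.018 ]
belltop [ 0.4946 -0.0562  0.1   ]
grip [0.4879 0.1336 0.132 ]
cam [0.6928 0.0616 0.086 ]
can [0.5047 0.3692 0.1   ]
big [ 0.4654 -0.1739  0.1   ]
spare [ 0.6889 -0.2004  0.08  ]
small [ 0.6036 -0.091   0.05  ]
[0.36005778 0.04536719 1.18145958]
```

View pics/top0c.png

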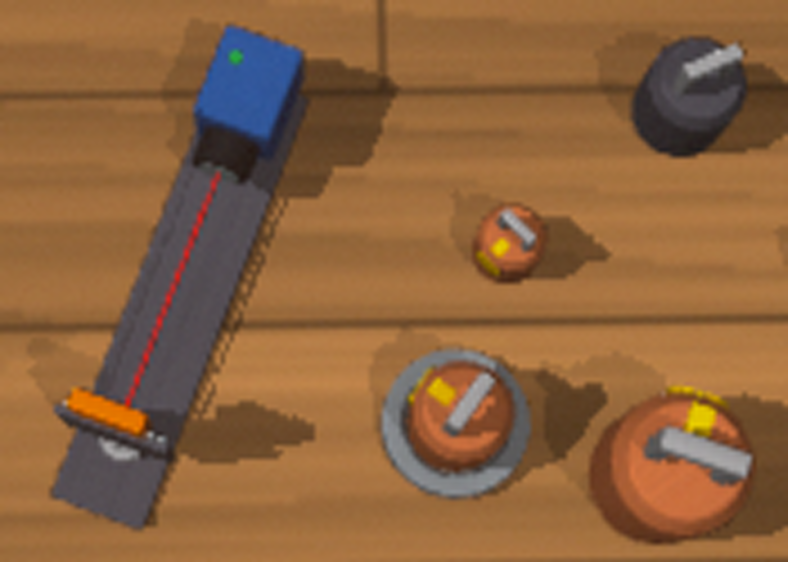

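View pics/side0c.png

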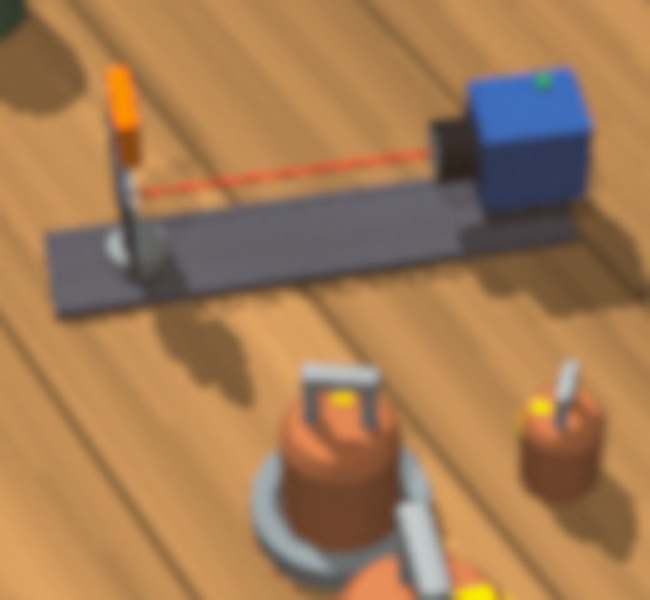

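step_arm --pt "0.014 -0.036 0 0" --pt "0.014 -0.036 0 0" --pt "0.014 -0.036 0 0" --pt "0.014 -0.036 0 0" --pt "0.014 -0.036 0 0" --pt "0.014 -0.036 0 0" --pt "0.014 -0.036 0 0" --pt "0.014 -0.036 0 0" --pt "0.014 -0.036 0 0" --pt "0.014 -0.036 0 0" --pt "0.014 -0.036 0 0" --pt "0.014 -0.036 0 0" --hand 0.045 --force 30

```text
clock: 1.15
ee_pos: [0.4085, 0.1554, 0.2376]
orientation: [[-0.932, 0.362, -0.009], [0.362, 0.932, -0.002], [0.008, -0.005, -1.0]]
contact_force: [0.7, 1.2, 0.1]
opening: 0.0451
```

step_arm --pt "0.014 -0.036 0 0" --pt "0.014 -0.036 0 0" --pt "0.014 -0.036 0 0" --pt "0.014 -0.036 0 0" --pt "0.014 -0.03 0 0" --pt "0.01 -0.02 0 0" --pt "0 0 0 0" --pt "0 0 0 0"

```text
clock: 1.82
ee_pos: [0.49, -0.0605, 0.2379]
orientation: [[-0.926, 0.377, -0.006], [0.377, 0.926, -0.003], [0.004, -0.005, -1.0]]
contact_force: [0.1, 0.4, 0.5]
opening: 0.045
```

```bash
python3 - <<'E'
from h import *
s=arm.observe();im=vision.capture('wrist')[:,:,::-1].copy();cv2.imwrite('pics/w1.png',im)
import pickle;pickle.dump(s,open('s1.pkl','wb'));print(s['ee_pos'],s['orientation'])
t=vision.capture('top')[:,:,::-1].copy();cv2.imwrite('pics/t1.png',t)
E
```

```text
[ 0.48998884 -0.06049887  0.23792063] [[-0.92618113  0.37703264 -0.00590761]
 [ 0.37705335  0.9261871  -0.00286658]
 [ 0.00439076 -0.00488246 -0.99997844]]
```

View pics/w1.png

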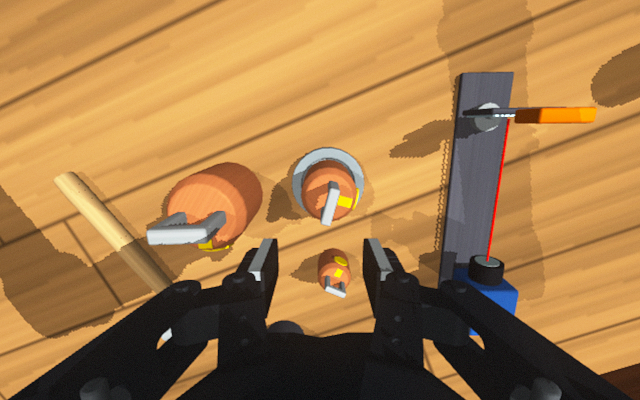

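```bash
python3 - <<'E'
from h import *
im=cv2.imread('pics/w1.png')
cv2.imwrite('pics/w1c.png',cv2.resize(im[140:240,280:380],None,fx=6,fy=6,interpolation=cv2.INTER_CUBIC))
cv2.imwrite('pics/w1d.png',cv2.resize(im[60:330,430:610],None,fx=2.2,fy=2.2,interpolation=cv2.INTER_CUBIC))
E
```

```text
(no output)
```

View pics/w1c.png

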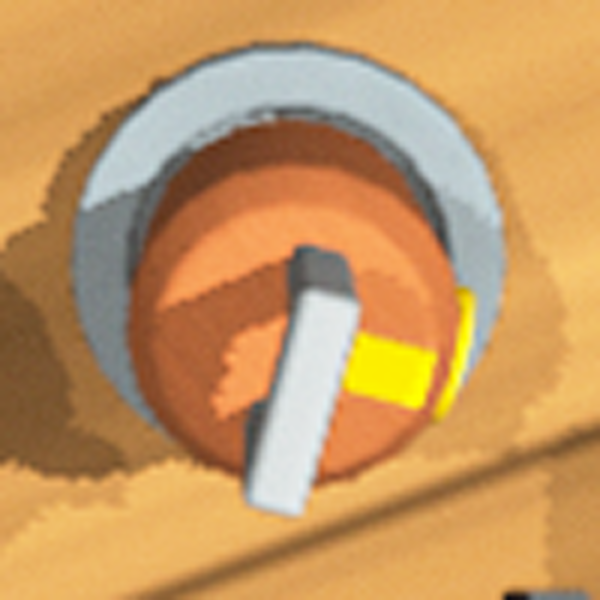

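View pics/w1d.png

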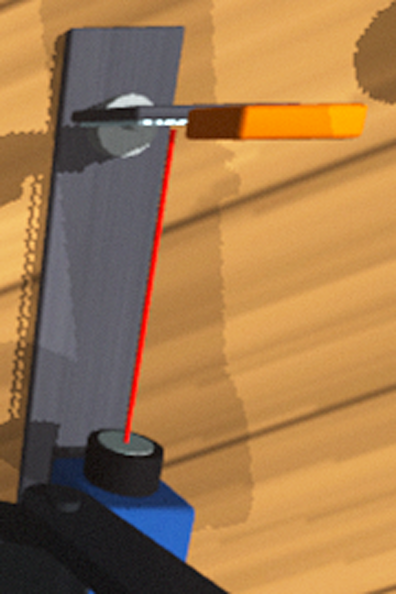

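```bash
python3 - <<'E'
from h import *
import pickle;s=pickle.load(open('s1.pkl','rb'))
W=lambda p,z:at('wrist',p,z,s)
f=lambda x,y:(280+x/6-.4,140+y/6-.4); g=lambda x,y:(430+x/2.2,60+y/2.2)
L=[W(f(*p),.117) for p in [(305,287),(360,297),(302,515),(246,500)]]
L=np.array(L);print(L.round(4),'c',L.mean(0));y=L[0]+L[1]-L[2]-L[3];print('len',np.linalg.norm(y)/2)
v=y[:2]; print('loop dir deg (mod180)',np.degrees(np.arctan2(v[1],v[0])))
print('nest',W(f(290,258),.018), W(f(73,258),.018),W(f(507,258),.018))
m=W(g(173,128),.058);l=W(g(127,440),.058);print('mirror axis',m,'lens',l,np.linalg.norm(l-m))
G=np.array([W(g(*p),.132) for p in [(247,104),(365,104),(360,138),(243,138)]]);print(G.round(4),G.mean(0))
# top
h=lambda x,y:(255+x/4.5-.4,140+y/4.5-.4)
print('top grip',at('top',h(108,408),.132),'lens',at('top',h(219,172),.058),'nest',at('top',h(456,423),.018))
print('top loop',at('top',h(488,380),.117),at('top',h(456,427),.117))
for P in ([.494,-.06,.117],):print(proj('side',P))
E
```

```text
[[ 0.4832 -0.0472  0.117 ]
 [ 0.4877 -0.0402  0.117 ]
 [ 0.5163 -0.0608  0.117 ]
 [ 0.5108 -0.0678  0.117 ]] c [ 0.49949399 -0.05397759  0.117     ]
len 0.034824316132405476
loop dir deg (mod180) 143.76021917682758
nest [ 0.49855487 -0.05335473  0.018     ] [ 0.48179779 -0.09459124  0.018     ] [ 0.51529232 -0.01216655  0.018     ]
mirror axis [0.49754359 0.1451975  0.058     ] lens [0.64681196 0.08815859 0.058     ] 0.15979512800159726
[[0.4824 0.1281 0.132 ]
 [0.498  0.1662 0.132 ]
 [0.509  0.1629 0.132 ]
 [0.4934 0.1246 0.132 ]] [0.49572956 0.14545222 0.132     ]
top grip [0.49477044 0.14196935 0.132     ] lens [0.64577934 0.08330719 0.058     ] nest [ 0.49779841 -0.05804225  0.018     ]
top loop [ 0.50984925 -0.06774859  0.117     ] [ 0.48385837 -0.04917778  0.117     ]
[[301.67258494 215.33575657]]
```

step_arm --pt "0.005 0.003 -0.02 -0.082" --pt "0.004 0.002 -0.02 -0.082" --pt "0 0 -0.02 -0.081" --pt "0 0 -0.02 0" --pt "0 0 -0.01 0" --pt "0 0 0 0" --pt "0 0 0 0"

```text
clock: 2.5
ee_pos: [0.4978, -0.0413, 0.1455]
orientation: [[-0.813, 0.583, -0.004], [0.583, 0.813, 0.004], [0.006, 0.001, -1.0]]
contact_force: [-0.0, -0.5, 0.8]
opening: 0.045
```

```bash
python3 - <<'E'
from h import *
s=arm.observe();im=vision.capture('wrist')[:,:,::-1].copy();cv2.imwrite('pics/w2.png',im)
print(s['ee_pos'],s['orientation'],np.degrees(np.arctan2(s['orientation'][1,1],s['orientation'][0,1])))
# mark predicted finger center line at loop top
c=s['ee_pos'].copy();c[2]=.117
import pickle;pickle.dump(s,open('s2.pkl','wb'));print(proj('wrist',c,s))
E
```

```text
[ 0.49778323 -0.04127063  0.14547485] [[-8.12793278e-01  5.82535125e-01 -4.46277848e-03]
 [ 5.82520541e-01  8.12805120e-01  4.20184744e-03]
 [ 6.07509292e-03  8.15573211e-04 -9.99981214e-01]] 54.37093828319796
[[317.98809618 241.85979816]]
```

View pics/w2.png

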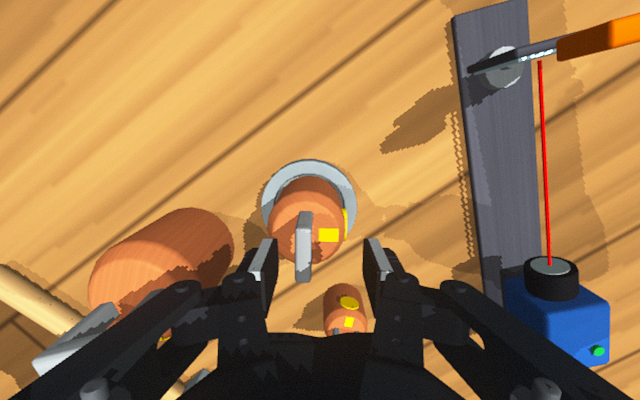

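```bash
python3 - <<'E'
from h import *
import pickle;s=pickle.load(open('s2.pkl','rb'))
print(at('wrist',(304,247),.117,s),at('wrist',(306,213),.117,s),at('wrist',(302,281),.117,s), arm.observe()['ee_pos'])
E
```

```text
[ 0.49562564 -0.04989395  0.117     ] [ 0.47935217 -0.03643247  0.117     ] [ 0.51304794 -0.06430576  0.117     ] [ 0.49785485 -0.04117352  0.14566628]
```

step_arm --pt "-0.001 -0.01 0 0" --pt "0 0 0 0" --pt "0 0 0 0"

```text
clock: 2.8
ee_pos: [0.4985, -0.0514, 0.1486]
orientation: [[-0.814, 0.581, 0.0], [0.581, 0.814, 0.005], [0.003, 0.005, -1.0]]
contact_force: [-0.7, -0.2, 0.2]
opening: 0.0448
```

```bash
python3 - <<'E'
from h import *
s=arm.observe();im=vision.capture('wrist')[:,:,::-1].copy();cv2.imwrite('pics/w3.png',im)
print(s['ee_pos'],np.degrees(np.arctan2(s['orientation'][1,1],s['orientation'][0,1])))
cv2.imwrite('pics/w3c.png',cv2.resize(im[150:300,230:410],None,fx=4,fy=4))
E
```

```text
[ 0.49852783 -0.05140456  0.14859188] 54.50466453743708
```

View pics/w3c.png

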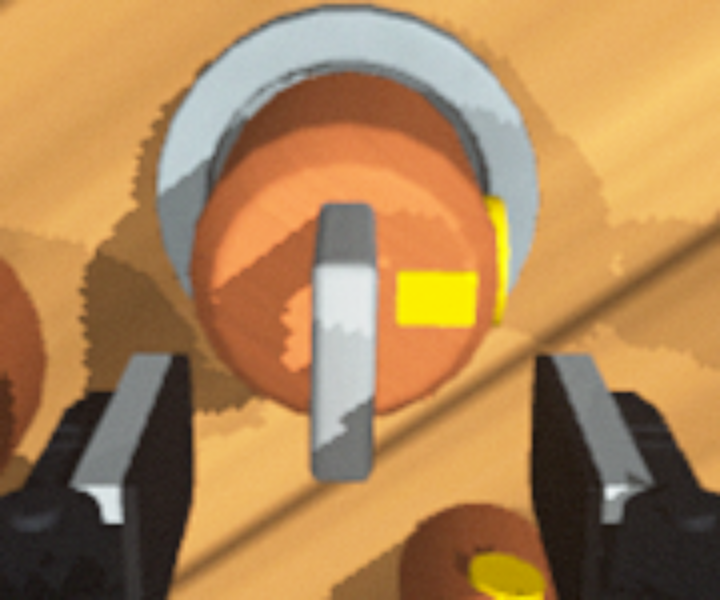

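step_arm --pt "-0.001 -0.002 -0.012 0" --pt "0 0 -0.012 0" --pt "0 0 -0.012 0" --pt "0 0 -0.008 0" --pt "0 0 0 0" --pt "0 0 0 0"

```text
clock: 3.35
ee_pos: [0.4983, -0.0555, 0.1025]
orientation: [[-0.813, 0.583, 0.005], [0.583, 0.813, 0.006], [-0.001, 0.007, -1.0]]
contact_force: [0.4, -0.3, 0.9]
opening: 0.045
```

step_arm --pt "0 0 0 0" --pt "0 0 0 0" --pt "0 0 0 0" --pt "0 0 0 0" --pt "0 0 0 0" --pt "0 0 0 0" --hand 0.0 --force 25

```text
clock: 3.85
ee_pos: [0.4985, -0.0554, 0.1031]
orientation: [[-0.813, 0.582, 0.005], [0.582, 0.813, 0.006], [-0.001, 0.008, -1.0]]
contact_force: [-0.3, 0.2, -3.4]
opening: 0.0096
```

```bash
python3 - <<'E'
from h import *
s=arm.observe();print(s['ee_pos'],s['opening'],s['contact_force'],s['joints'])
im=vision.capture('wrist')[:,:,::-1].copy();cv2.imwrite('pics/w4.png',im)
E
```

```text
[ 0.49846868 -0.05543238  0.10313119] 0.009630702891766797 [-0.30549482  0.2166188  -3.44389361] [-0.4986054   0.13502211  0.60069131  2.00321236 -0.0965797   1.02411021
  1.09681817]
```

View pics/w4.png

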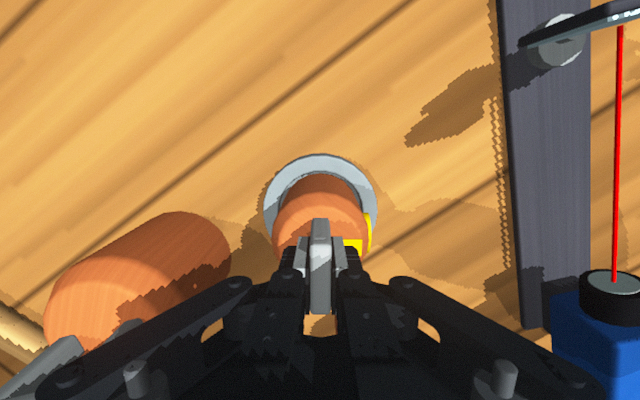

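The loop is gripped at 9.6 mm, which matches the 10 mm loop. Next I turn the bell by about +0.635 rad.

step_arm --pt "0 0 0 0.08" --pt "0 0 0 0.08" --pt "0 0 0 0.08" --pt "0 0 0 0.08" --pt "0 0 0 0.08" --pt "0 0 0 0.08" --pt "0 0 0 0.08" --pt "0 0 0 0.04" --pt "0 0 0 0" --pt "0 0 0 0"

```text
clock: 4.73
ee_pos: [0.4972, -0.0572, 0.103]
orientation: [[-1.0, -0.006, -0.001], [-0.006, 1.0, 0.005], [0.001, 0.005, -1.0]]
contact_force: [-0.1, -0.0, -2.5]
opening: 0.0093
```

```bash
python3 - <<'E'
from h import *
s=arm.observe();print(s['ee_pos'],s['opening'],s['contact_force'],s['wrist_torque'],np.degrees(np.arctan2(s['orientation'][1,1],s['orientation'][0,1])))
E
```

```text
[ 0.4972212  -0.05724365  0.1029934 ] 0.009293482186390716 [-0.08284652 -0.04212504 -2.5093577 ] [-0.03795517 -0.0062647   0.01817442] 90.36678977978096
```

step_arm --pt "0 0 -0.0015 0" --pt "0 0 0 0" --pt "0 0 0 0"

```text
clock: 4.98
ee_pos: [0.4981, -0.0571, 0.1037]
orientation: [[-1.0, -0.003, 0.001], [-0.003, 1.0, 0.006], [-0.001, 0.006, -1.0]]
contact_force: [1.0, -0.4, -3.1]
opening: 0.0097
```

step_arm --pt "0 0 0 0" --pt "0 0 0 0" --pt "0 0 0 0" --pt "0 0 0 0" --pt "0 0 0 0" --hand 0.04

```text
clock: 5.4
ee_pos: [0.499, -0.0569, 0.1042]
orientation: [[-1.0, -0.002, 0.003], [-0.002, 1.0, 0.006], [-0.003, 0.006, -1.0]]
contact_force: [-0.6, 0.4, -0.3]
opening: 0.0402
```

step_arm --pt "0 0 0.015 0" --pt "0 0 0.03 0" --pt "0 0 0.035 0" --pt "0 0 0.035 0" --pt "0 0 0.02 0" --pt "0 0 0 0" --pt "0 0 0 0"

```text
clock: 5.98
ee_pos: [0.4959, -0.0573, 0.2435]
orientation: [[-1.0, -0.0, -0.002], [-0.0, 1.0, 0.005], [0.002, 0.005, -1.0]]
contact_force: [-0.3, 0.6, -0.2]
opening: 0.0401
```

```bash
python3 - <<'E'
from h import *
s=arm.observe();print(s['ee_pos'],s['opening'],s['orientation'])
im=vision.capture('wrist')[:,:,::-1].copy();cv2.imwrite('pics/w5.png',im)
import pickle;pickle.dump(s,open('s5.pkl','wb'))
E
```

```text
[ 0.49591999 -0.05727088  0.24347142] 0.04006272650425543 [[-9.99998290e-01 -4.50397463e-04 -1.79357556e-03]
 [-4.58822599e-04  9.99988851e-01  4.69975894e-03]
 [ 1.79143880e-03  4.70057384e-03 -9.99987348e-01]]
```

View pics/w5.png

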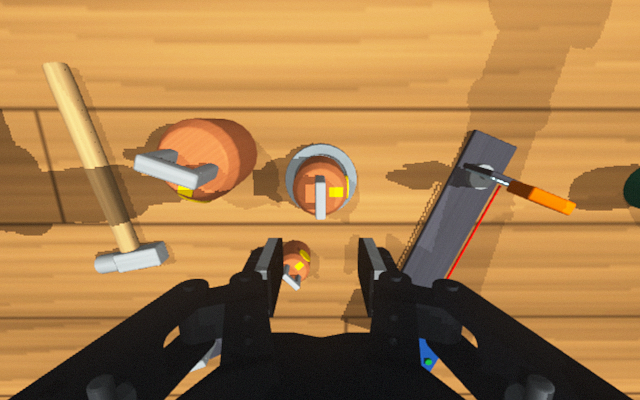

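The bell is seated and let go: its loop runs (320,178)–(320,218) and its stripe at (336,191) points right at the mirror at (497,180). Next I go above the grip.

step_arm --pt "0 0.017 -0.003 0.1" --pt "0 0.017 -0.003 0.1" --pt "0 0.017 -0.003 0.1" --pt "0 0.017 -0.003 0.1" --pt "0 0.017 -0.003 0.1" --pt "0 0.017 -0.003 0.1" --pt "0 0.017 -0.003 0.1" --pt "0 0.017 -0.003 0.1" --pt "0 0.017 -0.003 0.1" --pt "0 0.017 -0.003 0.1" --pt "0 0.017 -0.003 0.1" --pt "0 0.013 -0.003 0.1" --hand 0.05

```text
clock: 7.03
ee_pos: [0.4849, 0.1442, 0.1856]
orientation: [[-0.319, -0.947, -0.025], [-0.947, 0.319, -0.022], [0.028, 0.017, -0.999]]
contact_force: [-1.0, 0.2, 0.8]
opening: 0.0498
```

step_arm --pt "0 0 0 0" --pt "0 0 0 0"

```text
clock: 7.2
ee_pos: [0.4821, 0.1465, 0.1813]
orientation: [[-0.313, -0.949, -0.032], [-0.949, 0.314, -0.025], [0.033, 0.022, -0.999]]
contact_force: [-0.1, -0.4, 0.1]
opening: 0.0498
```

```bash
python3 - <<'E'
from h import *
s=arm.observe();print(s['ee_pos'],s['joints'],np.degrees(np.arctan2(s['orientation'][1,1],s['orientation'][0,1])))
im=vision.capture('wrist')[:,:,::-1].copy();cv2.imwrite('pics/w6.png',im)
import pickle;pickle.dump(s,open('s6.pkl','wb'))
c=s['ee_pos'].copy();c[2]=.132;print(proj('wrist',c,s))
E
```

```text
[0.48212433 0.14654311 0.18127212] [-0.6776846   0.07808714  0.33819879  1.87496428 -0.01407716  1.23089912
  2.48750831] 161.69688690721583
[[318.92038483 229.26366896]]
```

View pics/w6.png

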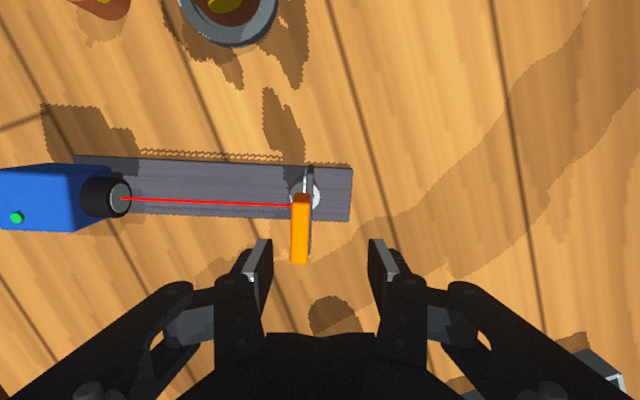

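```bash
python3 - <<'E'
from h import *
import pickle;s=pickle.load(open('s6.pkl','rb'))
im=cv2.imread('pics/w6.png');cv2.imwrite('pics/w6c.png',cv2.resize(im[150:290,230:400],None,fx=4,fy=4))
for p in ((300,233),(300,203),(300,263)):print(at('wrist',p,.132,s))
print(arm.observe()['ee_pos'])
E
```

```text
[0.49473288 0.14500198 0.132     ]
[0.48800787 0.12577413 0.132     ]
[0.50182251 0.16527234 0.132     ]
[0.48188091 0.1465741  0.18111913]
```

View pics/w6c.png

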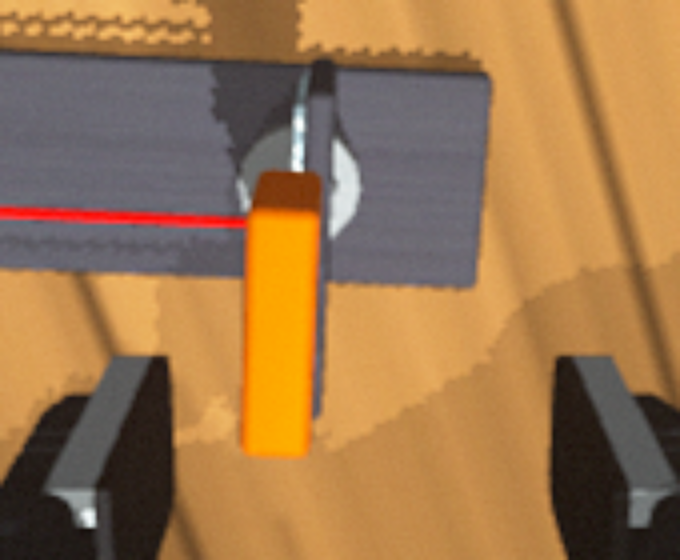

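step_arm --pt "0.007 -0.001 0 -0.02" --pt "0.006 -0.001 0 -0.02" --pt "0 0 -0.01 0" --pt "0 0 -0.015 0" --pt "0 0 0 0" --pt "0 0 0 0"

```text
clock: 7.75
ee_pos: [0.4982, 0.1381, 0.1544]
orientation: [[-0.37, -0.928, -0.032], [-0.928, 0.371, -0.024], [0.034, 0.021, -0.999]]
contact_force: [0.4, 0.5, -0.5]
opening: 0.0502
```

```bash
python3 - <<'E'
from h import *
s=arm.observe();print(s['ee_pos'],s['orientation'],np.degrees(np.arctan2(s['orientation'][1,1],s['orientation'][0,1])))
im=vision.capture('wrist')[:,:,::-1].copy();cv2.imwrite('pics/w7.png',im)
cv2.imwrite('pics/w7c.png',cv2.resize(im[130:310,220:420],None,fx=3.5,fy=3.3))
E
```

```text
[0.49818498 0.13810287 0.15438502] [[-0.37049383 -0.92828423 -0.03197975]
 [-0.92820958  0.37128807 -0.02391956]
 [ 0.03407785  0.02082186 -0.99920226]] 158.1999537863237
```

View pics/w7c.png

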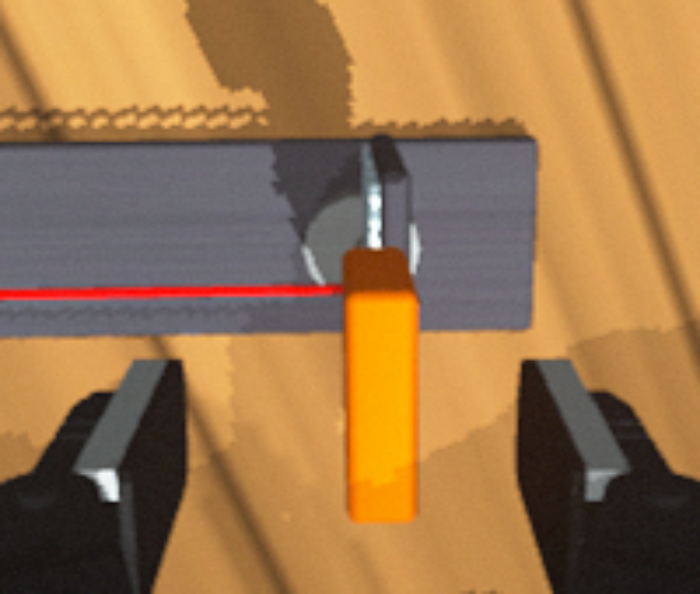

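step_arm --pt "-0.0035 0.005 0 0" --pt "0 0 0 0" --pt "0 0 -0.013 0" --pt "0 0 -0.013 0" --pt "0 0 -0.01 0" --pt "0 0 0 0" --pt "0 0 0 0"

```text
clock: 8.38
ee_pos: [0.4958, 0.1451, 0.1208]
orientation: [[-0.371, -0.928, -0.027], [-0.928, 0.371, -0.02], [0.029, 0.017, -0.999]]
contact_force: [0.3, 1.0, -0.5]
opening: 0.0501
```

```bash
python3 - <<'E'
from h import *
s=arm.observe();print(s['ee_pos'],s['contact_force'],np.degrees(np.arctan2(s['orientation'][1,1],s['orientation'][0,1])))
im=vision.capture('wrist')[:,:,::-1].copy();cv2.imwrite('pics/w8.png',im)
cv2.imwrite('pics/w8c.png',cv2.resize(im[130:310,220:420],None,fx=3.5,fy=3.3))
E
```

```text
[0.49582563 0.14511624 0.12083343] [ 0.26890733  0.99039229 -0.50915991] 158.2131441231177
```

View pics/w8c.png

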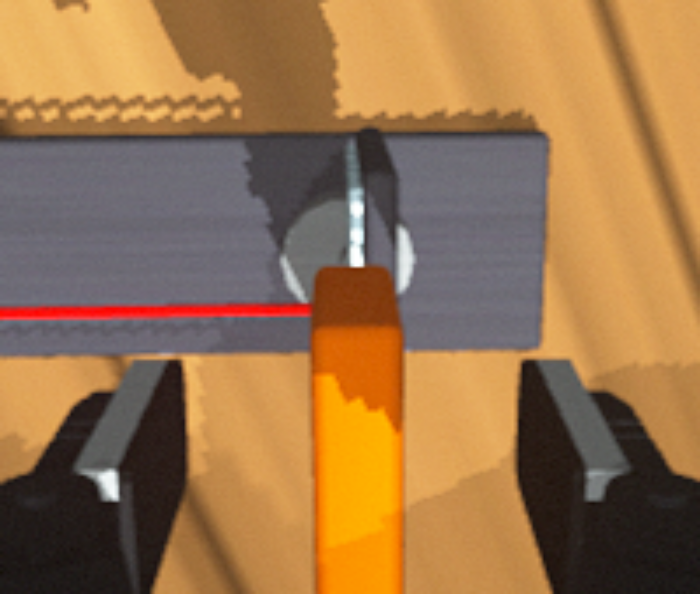

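step_arm --pt "-0.001 0.0 -0.005 0.0" --pt "0 0 0 0" --pt "0 0 0 0"

```text
clock: 8.68
ee_pos: [0.4955, 0.1456, 0.1169]
orientation: [[-0.37, -0.929, -0.024], [-0.928, 0.371, -0.019], [0.027, 0.016, -1.0]]
contact_force: [0.9, 0.3, -0.6]
opening: 0.0499
```

step_arm --pt "0 0 0 0" --pt "0 0 0 0" --pt "0 0 0 0" --pt "0 0 0 0" --pt "0 0 0 0" --pt "0 0 0 0" --hand 0.0 --force 40

```text
clock: 9.18
ee_pos: [0.4954, 0.146, 0.1178]
orientation: [[-0.369, -0.929, -0.024], [-0.929, 0.369, -0.019], [0.027, 0.015, -1.0]]
contact_force: [-2.3, -0.5, 0.1]
opening: 0.011
```

step_arm --pt "0 0 0 -0.05" --pt "0 0 0 -0.06" --pt "0 0 0 -0.06" --pt "0 0 0 -0.06" --pt "0 0 0 -0.06" --pt "0 0 0 -0.06" --pt "0 0 0 -0.06" --pt "0 0 0 -0.06" --pt "0 0 0 -0.05" --pt "0 0 0 0" --pt "0 0 0 0"

```text
clock: 10.1
ee_pos: [0.496, 0.1456, 0.1178]
orientation: [[-0.794, -0.607, -0.029], [-0.607, 0.794, -0.008], [0.028, 0.011, -1.0]]
contact_force: [-2.1, 0.4, 0.6]
opening: 0.0113
```

```bash
python3 - <<'E'
from h import *
s=arm.observe();print(s['ee_pos'],s['contact_force'],s['wrist_torque'],s['opening'],np.degrees(np.arctan2(s['orientation'][1,1],s['orientation'][0,1])))
im=vision.capture('wrist')[:,:,::-1].copy();cv2.imwrite('pics/w9.png',im)
t=vision.capture('top')[:,:,::-1].copy();cv2.imwrite('pics/t9.png',t)
cv2.imwrite('pics/t9c.png',cv2.resize(t[140:265,255:430],None,fx=4.5,fy=4.5,interpolation=cv2.INTER_CUBIC))
t=vision.capture('side')[:,:,::-1].copy();cv2.imwrite('pics/s9.png',t)
cv2.imwrite('pics/s9c.png',cv2.resize(t[140:260,235:365],None,fx=5,fy=5,interpolation=cv2.INTER_CUBIC))
E
```

```text
[0.49595853 0.14560633 0.11783745] [-2.07791548  0.37940606  0.57530239] [-0.25900086 -0.14188928  0.0672376 ] 0.011305618258832474 127.39980504359457
```

View pics/w9.png

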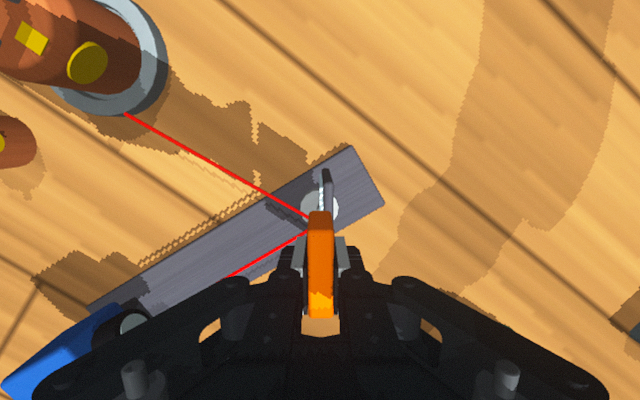

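View pics/t9c.png

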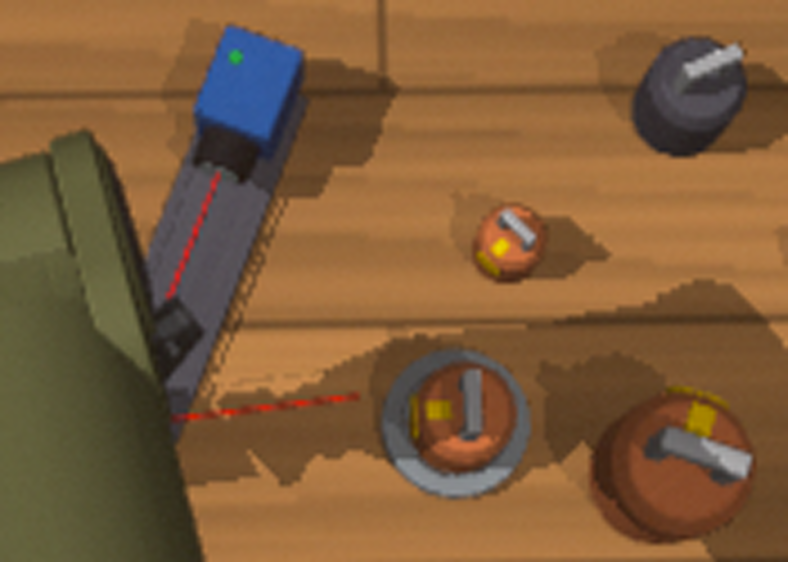

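View pics/s9c.png

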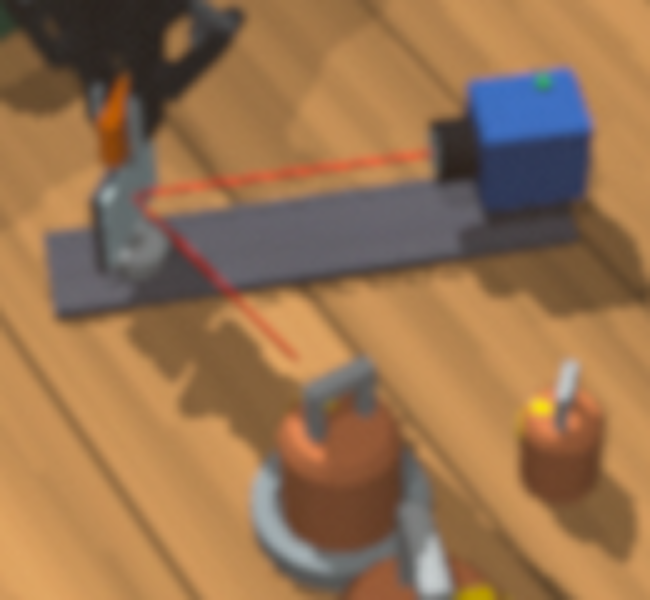

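```bash
python3 - <<'E'
from h import *
h=lambda x,y:(255+x/4.5-.4,140+y/4.5-.4)
a=at('top',h(175,418),.058);b=at('top',h(357,397.5),.058);m=at('top',h(415,415),.058);n=at('top',h(456,423),.018)
lens=at('top',h(219,172),.058);l2=at('top',h(170,297),.058)
print(a,b,m,n,np.degrees(np.arctan2(*(b-a)[1::-1])),np.degrees(np.arctan2(*(lens-l2)[1::-1])))
d=(b-a)/np.linalg.norm(b-a)
for q in (m,n+[0,.03,0]):
  v=q-a;print('y in sight',d[0]*v[1]-d[1]*v[0], 'x',v@d)
# bell dir
p=at('top',h(472,372),.117);q=at('top',h(470,434),.117);print('loop',p,q,np.degrees(np.arctan2(*(p-q)[1::-1])))
print('stripe c',at('top',h(439,410),.08),'loopc',(p+q)/2)
E
```

```text
[0.49793691 0.10961741 0.058     ] [0.50872761 0.00306951 0.058     ] [ 0.49803758 -0.0306479   0.058     ] [ 0.49779841 -0.05804225  0.018     ] -84.21705294624725 -21.10550509856206
y in sight -0.014032999692431485 x 0.13956160986344143
y in sight -0.014008410770532841 x 0.13694512151396782
loop [ 0.51443984 -0.05898754  0.117     ] [ 0.47988684 -0.05680623  0.117     ] -3.612256744052557
stripe c [ 0.49805137 -0.04299872  0.08      ] loopc [ 0.49716334 -0.05789688  0.117     ]
```

step_arm --pt "0 0 0 -0.02" --pt "0 0 0 -0.02" --pt "0 0 0 0" --pt "0 0 0 0"

```text
clock: 10.58
ee_pos: [0.496, 0.1455, 0.1178]
orientation: [[-0.819, -0.573, -0.029], [-0.573, 0.82, -0.007], [0.028, 0.011, -1.0]]
contact_force: [-1.8, 0.8, 0.7]
opening: 0.0116
```

```bash
python3 - <<'E'
from h import *
s=arm.observe();print(s['ee_pos'],s['contact_force'],s['wrist_torque'],s['opening'],np.degrees(np.arctan2(s['orientation'][1,1],s['orientation'][0,1])))
im=vision.capture('wrist')[:,:,::-1].copy();cv2.imwrite('pics/w10.png',im)
cv2.imwrite('pics/w10c.png',cv2.resize(im[0:230,0:340],None,fx=2.3,fy=2.3,interpolation=cv2.INTER_CUBIC))
t=vision.capture('top')[:,:,::-1].copy();cv2.imwrite('pics/t10.png',t)
cv2.imwrite('pics/t10c.png',cv2.resize(t[205:265,285:385],None,fx=8,fy=8,interpolation=cv2.INTER_CUBIC))
import pickle;pickle.dump(s,open('s10.pkl','wb'))
E
```

```text
[0.49598638 0.14554661 0.11781692] [-1.77633406  0.7535886   0.68665165] [-0.26811912 -0.10729523  0.09478611] 0.011587652094614724 124.93426965069301
```

View pics/w10c.png

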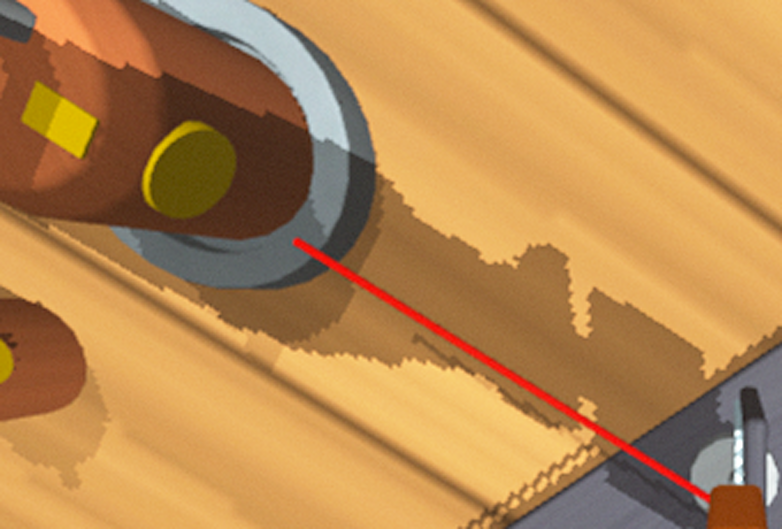

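View pics/t10c.png

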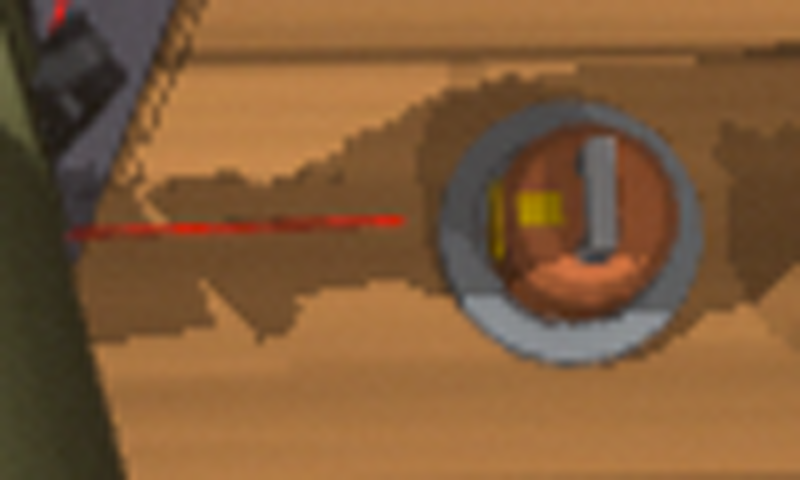

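Extended onto the mark, the line passes about 1–1.5 mm from its middle in both views. In the wrist crop it reaches (190,175) against the mark's middle at (190,170). I'll hold still and check again.

step_arm --pt "0 0 0 0" --pt "0 0 0 0" --pt "0 0 0 0" --pt "0 0 0 0" --pt "0 0 0 0" --pt "0 0 0 0" --pt "0 0 0 0" --pt "0 0 0 0"

```text
clock: 11.35
ee_pos: [0.496, 0.1456, 0.1178]
orientation: [[-0.819, -0.573, -0.029], [-0.573, 0.819, -0.007], [0.028, 0.011, -1.0]]
contact_force: [-1.3, 0.3, 0.8]
opening: 0.0113
```

```bash
python3 - <<'E'
from h import *
s=arm.observe();print(s['ee_pos'],s['contact_force'],s['opening'],np.degrees(np.arctan2(s['orientation'][1,1],s['orientation'][0,1])))
im=vision.capture('wrist')[:,:,::-1].copy();cv2.imwrite('pics/w11.png',im)
cv2.imwrite('pics/w11c.png',cv2.resize(im[0:230,0:340],None,fx=2.3,fy=2.3,interpolation=cv2.INTER_CUBIC))
E
```

```text
[0.49598463 0.14555241 0.11781976] [-1.25898445  0.33038055  0.79669048] 0.011254320689011475 124.96585889553465
```

View pics/w11c.png

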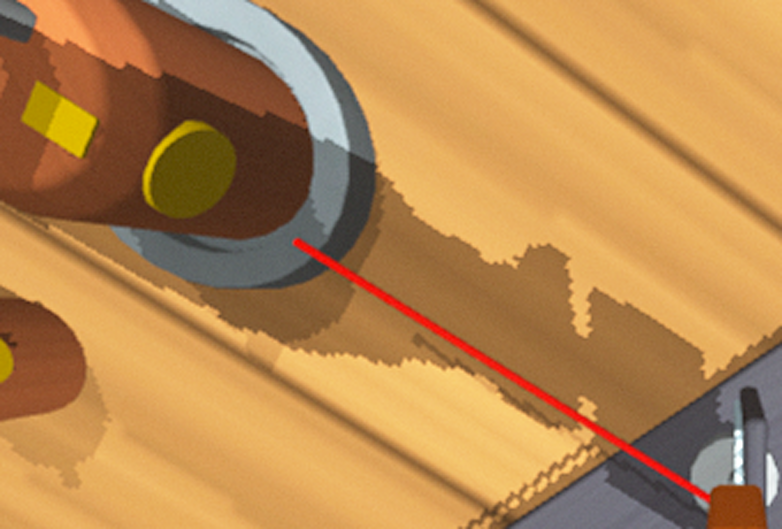

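The picture has not changed: the line still points at the mark's middle and the grip is held. I'm handing in.

```bash
python3 -c "
from bench import arm
print(arm.close_job())"
```

```text
the job is handed in; nothing more can be done
None
```

I turned the copper bell about 36° by its loop until its mark faces the mirror, then lowered it into the nest and let go. I then took the orange grip, turned the mirror about 34° and handed the job in at about 11.4 s, still holding it.

- **Sight line:** extended onto the mark, the reflected line passes about 1–1.5 mm from its middle in both the wrist and top views. The limit is 12 mm. A second look 0.8 s later showed no change.
- **Grip:** it was held at about 11 mm opening with a 40 N grip, and the arm was steady.
- **Bell:** it looks upright and seated, and the fingers are clear of it. The views differ on its heading by about 4°, which would put its axis at most about 15 mm to the side of the mirror's middle. The limit is 55 mm.
- **Other objects:** the spare bell was in its original place in a top view shortly before hand-in. The hammer and oil can were not re-measured; the arm stayed well above them.
- **Calibration:** the top and wrist views disagreed by 4–5 mm in world y, so I judged the aim only within single pictures.

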